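# Turn the jar mill until its vent stem is upright

### The arm

A 6-joint arm with a two-finger parallel gripper is mounted at the origin on the work surface; the furniture and walls round the work are solid. World frame = base frame: x ahead of the robot, y to its left, z up, the work surface at z = 0. Lengths are in mm, angles in rad, forces in N, time in s.
With the tool pointing down it reaches from about 250 to 775 mm from the base axis. Payload 4 kg.
Tool frame: the origin (TCP) lies at the very end of the fingers, on their centre line; the grasp point (between the pads) lies 19 mm behind it; z points along the fingers, y is the line along which they close (so a half turn about z gives the same grasp; the last joint's range is limited). The gripper opens to 94 mm and grips with 3 to 60 N. Pads are 16 mm wide; open, the fingers measure 119 mm over their backs; the gripper's body (75 mm by 177 mm) begins 78 mm behind the grasp point.
Start: joints at [1.131, 0.087, 1.371, -0, 1.684, -0.103], TCP at [181.768, 519.115, 205.506] pointing down, gripper open.
Joint ranges: [-3.1, 3.1], [-0.76, 2.03], [0.27, 2.55], [-1.08, 4.22], [0.17, 2.65], [-2.57, 2.57]. Speed limits (rad/s): [2.79, 2.79, 3.14, 3.14, 3.14, 3.14].

### API

Orientations are given as a rotation vector (axis times angle).
In Python, from rig import r, vision, spotter gives the robot as it stands. Calls block until the motion is done:
- r.movep(position, orientation): joint-space move of the TCP to a pose.
- r.servo_line(position, speed=150, rot=None, guard=None): straight line of the TCP; rot=None keeps the orientation; speed is the mean speed in mm/s. With guard (N) it stops when the force on the tool has changed by that much, and returns True; else False.
- r.move_joints(angles): joint-space move.
- r.set_gripper(opening): opening from 0.0 (shut) to 1.0 (fully open); the grip force is fixed at half the most; returns when the fingers have stopped.
- r.pause(seconds).
- r.solve_ik(position, orientation): joint angles nearest the present ones, or None.
- vision.get_image(name): name is "scene" or "top" or "wrist"; returns a dict with "color" (400x640x3 uint8, blue, green, red), "vfov" (degrees; the focal length in pixels is half the picture's height over the tangent of half this angle, whatever the lens; pixels are square), "cx", "cy" (the principal point, pixels), "rvec" (rotation vector, rad) and "tvec" (3), from world to camera coordinates, as OpenCV has them; the wrist camera has in their place "mount" (4x4, takes a point from camera to tool coordinates, whose origin is the TCP and whose axes are the flange's). Camera axes: x right, y down, z forward; pixel columns grow to the right and rows downward; lengths in mm; the calibration is good to about 2 mm. A picture is of the moment at which its call begins: read the wrist's pose just before it. There is no depth.
A pose or a line that the arm cannot do raises r.Unreachable and nothing moves.
- r.sign_off(): hands the job in; it is judged then, once.
Trained networks look in the newest picture that a camera, given by its name, has taken for a name from the list of things; names that differ only in an ending like _2 or _b are one class to them, and where a whole thing is asked for, a point or a joint stands for the part that bears it (a point fixed in the world has none). Each returns a list of dicts, best first, with "score" (0 to 1); they miss things now and then, are a little off and sometimes report something else, mostly with a low value. They report only what shows in the picture. A call takes as long as a camera call.
- spotter.outline_of(thing, camera): "mask" (400x640 bool, what is visible of it).
- spotter.tip_of(thing, camera): "point" ([x, y, z] in mm, in world coordinates, good to about 4 mm: a listed point, or the origin of a listed thing).
Readings, each from a call of its own:
- r.get_clock(): time.
- r.get_joints(): joint angles.
- r.get_joint_vel(): joint speeds.
- r.get_tau(): joint torques, N m.
- r.get_eef_pos(): TCP position.
- r.get_tool_rot(): TCP orientation.
- r.get_ft_force(): force on the tool from outside, world axes, zero at the start.
- r.get_wrist_torque(): the same for the moment, N m.
- r.get_opening(): opening from 0.0 (shut) to 1.0 (fully open).
- r.get_grasp_force(): force on a finger pad.
Only numpy, scipy, OpenCV 4.12 (cv2) and the standard library are available. Lean on these libraries where they do the work, as an engineer would, in place of code of your own. Each camera call takes 0.05 s, during which the arm holds its last target. There are 200 camera calls.

### The job

Turn the drum of the jar mill until its brass vent stem points straight up, so that it can be vented safely: push the spokes of the wheel at its near end with the fingertips, one after another as needed, either way round. Push gently, do not grip the wheel and do not push on the drum or the stem itself, and leave the mill and the things round it standing where they are. Finish with the stem at rest and the hand clear.

Things in the scene. Friction and masses are not known exactly. Their poses are not given: they have to be found in the camera images.
- mill: Bench jar mill, loose, about 7.5 kg: grey stand 200 x 150 mm with two uprights 122 mm high, carrying a level shaft 135 mm above the worktop; drum, vent stem and spoked wheel turn on it together. Origin: underside, centre of the stand, on the worktop. x: along the shaft, from the spoked wheel's end towards the drum; y: left, seen from the wheel's end; z: up.
- hub (a point): Centre of the spoked wheel, on the shaft line, 135 mm above the worktop, 130 mm from the mill's origin along its -x. Fixed to the stand, axes as the mill's (it does not turn). The wheel turns in the upright plane through this point at right angles to the shaft. Behind this plane the near upright begins 38 mm away and its bearing (56 mm diameter) 34 mm away.
- rotor (a joint): Angle of drum, stem and spoked wheel, rad. 0 or 2 pi: stem straight up; pi: straight down. Seen from the wheel's end (along the mill's +x) it grows clockwise: from upright, growing values lean the stem right (mill's -y). Starts between 1.3 and 4.98. No stops: turns endlessly either way and stays where it is left; friction 0.3 N m (3 to 4 N at a spoke).
- stem_tip (a point): Outer end of the brass vent stem, 16 mm thick at its cap, standing out of the middle of the drum's wall; 108 mm from the shaft line, in the plane through the mill's origin at right angles to the shaft. Its frame turns with the drum; its z axis points outward along the stem.
- jar: Bystander: loose white lidded jar, 71 mm diameter, 102 mm high, left of the mill. Origin: centre of its underside.
- cup: Bystander: loose grey open cup, 76 mm diameter, 85 mm high, to the left of the spoked wheel. Origin: centre of its underside.
- weight_big: Bystander: loose brass knob weight, 26 mm diameter, 36 mm high, right of the mill. Origin: centre of its underside.
- weight_small: Bystander: loose brass knob weight, 20 mm diameter, 32 mm high, right of the mill. Origin: centre of its underside.
- drum: White ceramic drum, 124 mm diameter, 124 mm long, with a rubber boss and brass stem (not to be touched). Origin: its centre on the shaft line, 135 mm above the worktop, over the stand's centre; z axis along the stem, x along the shaft.
- spoke_wheel: The spoked wheel, the one part to touch; origin as hub, x along the shaft, z (turning) along the spoke in line with the stem. Hub 52 mm diameter, 26 mm thick, no rim; five straight round spokes, 72 degrees apart, one pointing the same way as the stem, their free ends 115 mm from the centre; each is 12 mm thick with a 16 mm thick black grip over its outer 48 mm.

How it is judged:
By the outcome, as a careful person would: the job done as asked, in the order asked, and still so for the second after the job is handed in, with the robot touching nothing.
It also fails if it takes over 51 s, if anything falls off the work surface, if the arm or the gripper's body presses on something with over 40 N, if the wrist force passes 120 N, or if a joint passes its speed limit or range.

## Working session

There is one attempt and no reset: what is moved stays moved. The work goes in short steps, each a Python script; the robot and the scene stay as the last script left them, time stands still between calls to the robot, and variables do not carry over. Pictures are saved under pics/ and viewed, at most 10 in all, crops included, and the job is handed in when it is done.

```bash
mkdir -p pics; python3 - <<'E'
from rig import r, vision, spotter
import cv2,numpy as np
for c in ["scene","top"]:
    im=vision.get_image(c); cv2.imwrite(f"pics/{c}0.png",im["color"])
    print(c,im["vfov"],im["cx"],im["cy"],np.round(im["rvec"],3),np.round(im["tvec"],0))
    for t in ["mill","hub","stem_tip","jar","cup","weight_big","weight_small","drum","spoke_wheel"]:
        l=spotter.tip_of(t,c)
        print(t,[(round(d["score"],2),np.round(d["point"],0).tolist()) for d in l[:2]])
print(r.get_clock(),r.get_tool_rot())
E
```

```text
scene 51.77722672803816 323.4106393243047 200.5274397977286 [ 2.259 -0.571  0.247] [-418.  388.  654.]
mill [(0.95, [606.0, 181.0, -1.0])]
hub [(0.69, [476.0, 148.0, 136.0])]
stem_tip [(0.4, [591.0, 339.0, -0.0])]
jar []
cup [(0.56, [465.0, 336.0, 5.0])]
weight_big [(0.54, [570.0, 33.0, -2.0])]
weight_small [(0.49, [632.0, 36.0, 1.0])]
drum [(0.83, [603.0, 184.0, 136.0])]
spoke_wheel [(0.95, [476.0, 144.0, 132.0])]
top 50.18851324501203 323.3311969472599 204.1855537700924 [ 2.087 -2.125  0.247] [172. 571. 872.]
mill [(0.66, [600.0, 181.0, 4.0])]
hub [(0.84, [475.0, 145.0, 138.0])]
stem_tip [(0.61, [576.0, 272.0, 79.0])]
jar [(0.95, [592.0, 337.0, 1.0])]
cup [(0.7, [477.0, 146.0, 138.0]), (0.64, [464.0, 332.0, -2.0])]
weight_big [(0.4, [568.0, 35.0, 2.0])]
weight_small [(0.53, [632.0, 37.0, -1.0])]
drum [(0.76, [601.0, 182.0, 139.0])]
spoke_wheel [(0.57, [476.0, 150.0, 129.0])]
1.0 [5.26504161e-01 3.09712330e+00 1.47880052e-04]
```

View pics/scene0.png

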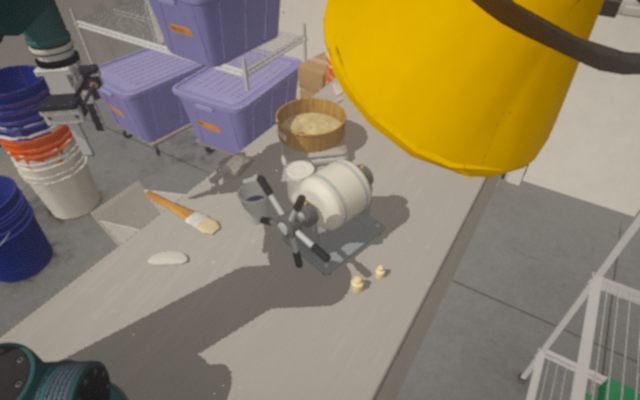

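View pics/top0.png

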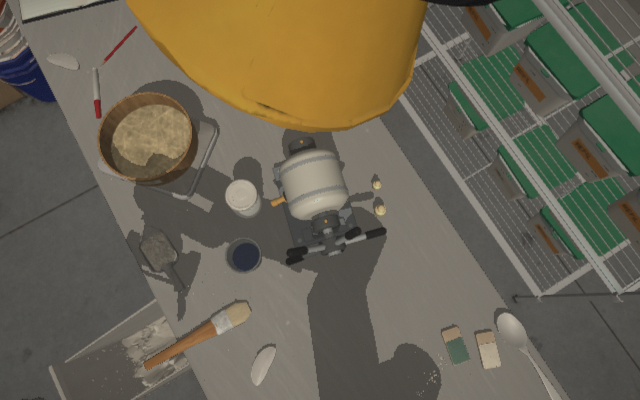

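The scene view shows the wheel at about (288,228) and the drum behind it. In the top view the stem sticks out to the left at (280,202) and the wheel is near (335,243). So the stem is about 120° left of up, and I need to turn it clockwise. I'll push the upper-left spoke over the top, using the closed fingers pointing along the shaft.

```bash
cat > h.py <<'E'
from rig import r, vision, spotter
import cv2,numpy as np
from scipy.spatial.transform import Rotation as Ro
HUB=np.array([476,146.5,135.]); YAW=np.radians(15.9)
X=np.array([np.cos(YAW),np.sin(YAW),0]); Y=np.array([-X[1],X[0],0]); Z=np.array([0,0,1.])
def rot(tilt,roll):
    z=X*np.cos(np.radians(tilt))-Z*np.sin(np.radians(tilt))
    return (Ro.from_matrix(np.c_[Y,np.cross(z,Y),z])*Ro.from_euler('z',roll,degrees=True)).as_rotvec()
def pt(phi,R,d):  # phi clockwise from up seen from the wheel end, deg; d along shaft
    a=np.radians(phi); return HUB+X*d-Y*R*np.sin(a)+Z*R*np.cos(a)
def see(n):
    im=vision.get_image(n)
    K=np.array([[200/np.tan(np.radians(im["vfov"]/2)),0,im["cx"]],[0,0,im["cy"]],[0,0,1.]]);K[1,1]=K[0,0]
    return im,K
E
python3 - <<'E'
from h import *
for tilt in (0,20,35,50):
  for roll in (0,90,180,270):
    out=[]
    for p in [(297,90,-120),(297,90,18),(330,90,18),(0,90,18),(30,90,18),(62,90,18),(62,90,-120)]:
        q=r.solve_ik(pt(*p),rot(tilt,roll)); out.append(None if q is None else np.round(q,1).tolist())
    if sum(o is None for o in out)<4: print(tilt,roll,out)
E
```

```text
20 0 [None, [0.5, -0.6, 2.4, -1.0, 0.2, 1.1], [0.3, -0.7, 2.4, 0.0, 0.2, -0.0], None, [-0.2, -0.8, 2.4, 1.0, 0.5, -1.1], [-0.4, -0.7, 2.5, 1.3, 0.6, -1.5], None]
35 0 [None, [0.4, -0.6, 2.3, -0.2, 0.5, 0.3], [0.3, -0.7, 2.2, 0.0, 0.6, -0.0], [0.1, -0.7, 2.2, 0.3, 0.7, -0.3], [-0.1, -0.7, 2.2, 0.5, 0.7, -0.6], [-0.3, -0.6, 2.3, 0.7, 0.7, -0.9], None]
35 90 [None, [0.4, -0.6, 2.3, -0.2, 0.5, 1.9], [0.3, -0.7, 2.2, 0.0, 0.6, 1.6], [0.1, -0.7, 2.2, 0.3, 0.7, 1.2], [-0.1, -0.7, 2.2, 0.5, 0.7, 1.0], [-0.3, -0.6, 2.3, 0.7, 0.7, 0.7], None]
35 270 [None, [0.4, -0.6, 2.3, -0.2, 0.5, -1.3], [0.3, -0.7, 2.2, 0.0, 0.6, -1.6], [0.1, -0.7, 2.2, 0.3, 0.7, -1.9], [-0.1, -0.7, 2.2, 0.5, 0.7, -2.2], [-0.3, -0.6, 2.3, 0.7, 0.7, -2.4], None]
50 0 [None, [0.4, -0.5, 2.0, -0.1, 0.9, 0.2], [0.3, -0.5, 2.0, 0.0, 0.9, -0.0], [0.1, -0.5, 2.0, 0.1, 1.0, -0.2], [-0.0, -0.5, 2.0, 0.2, 1.0, -0.4], [-0.1, -0.5, 2.1, 0.3, 0.9, -0.5], None]
50 90 [None, [0.4, -0.5, 2.0, -0.1, 0.9, 1.7], [0.3, -0.5, 2.0, 0.0, 0.9, 1.6], [0.1, -0.5, 2.0, 0.1, 1.0, 1.4], [-0.0, -0.5, 2.0, 0.2, 1.0, 1.2], [-0.1, -0.5, 2.1, 0.3, 0.9, 1.0], None]
50 270 [None, [0.4, -0.5, 2.0, -0.1, 0.9, -1.4], [0.3, -0.5, 2.0, 0.0, 0.9, -1.6], [0.1, -0.5, 2.0, 0.1, 1.0, -1.8], [-0.0, -0.5, 2.0, 0.2, 1.0, -1.9], [-0.1, -0.5, 2.1, 0.3, 0.9, -2.1], None]
```

```bash
cat >> h.py <<'E'
TILT=40; ROT=rot(TILT,90); ZT=Ro.from_rotvec(ROT).as_matrix()[:,2]
def tcp(phi,R,d=16): return pt(phi,R,0)+ZT*d/np.cos(np.radians(TILT))
def angle(n=1,verbose=True):
    out=[]
    for c in ["scene","top"]:
        see(c)
        for l in spotter.tip_of("stem_tip",c)[:1]:
            v=np.array(l["point"])-(HUB+130*X); a=np.degrees(np.arctan2(-v@Y,v[2]))%360
            out.append((c,round(l["score"],2),round(a,1),round(np.hypot(v@Y,v[2])),round(v@X)))
    print(out)
E
python3 - <<'E'
from h import *
for a in [(285,175),(285,92),(300,92),(330,92),(0,92),(30,92),(60,92),(55,150),(55,180)]:
    q=r.solve_ik(tcp(*a),ROT); print(a,np.round(tcp(*a)),None if q is None else np.round(q,2))
r.set_gripper(0)
r.movep(tcp(285,175),ROT)
print(r.get_clock(),r.get_eef_pos(),r.get_ft_force())
im,_=see("scene"); cv2.imwrite("pics/s1.png",cv2.resize(im["color"][120:320,180:440],None,fx=3,fy=3)); im,_=see("wrist"); cv2.imwrite("pics/w1.png",im["color"])
angle()
E
```

```text
(285, 175) [445. 313. 167.] [ 0.72 -0.42  2.13 -0.55  0.68  2.31]
(285, 92) [467. 236. 145.] [ 0.45 -0.52  2.23 -0.24  0.57  1.88]
(300, 92) [470. 228. 168.] [ 0.41 -0.55  2.2  -0.18  0.63  1.8 ]
(330, 92) [479. 195. 201.] [ 0.28 -0.61  2.17  0.    0.71  1.57]
(0, 92) [491. 151. 214.] [ 0.09 -0.63  2.15  0.21  0.77  1.3 ]
(30, 92) [504. 107. 201.] [-0.1  -0.62  2.17  0.4   0.79  1.03]
(60, 92) [513.  74. 168.] [-0.22 -0.57  2.22  0.56  0.77  0.81]
(55, 150) [525.  33. 208.] [-0.36 -0.55  2.13  0.62  0.91  0.71]
(55, 180) [532.   9. 225.] [-0.43 -0.53  2.08  0.65  0.97  0.66]
4.4917 [445.21640862 313.75513668 167.34348415] [-0.37542989  0.22017759  0.14638651]
[('top', 0.63, np.float64(239.3), 105, -1)]
```

View pics/s1.png

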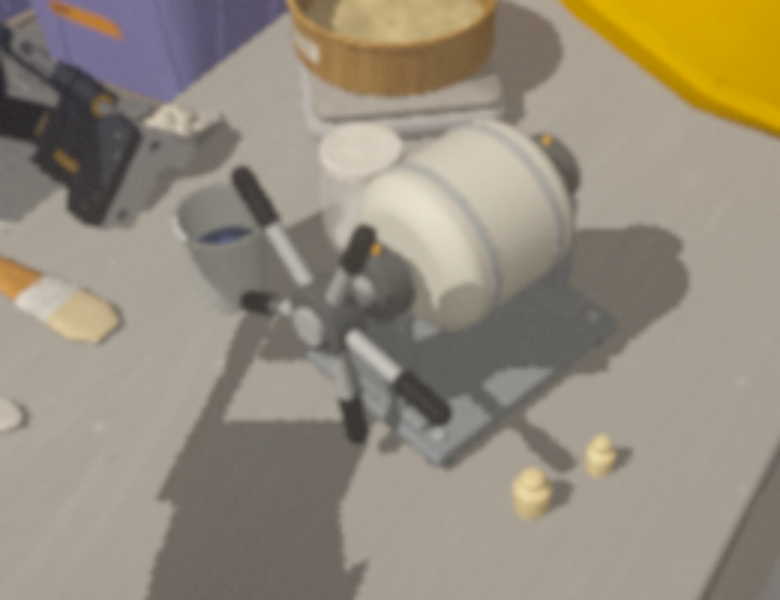

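View pics/w1.png

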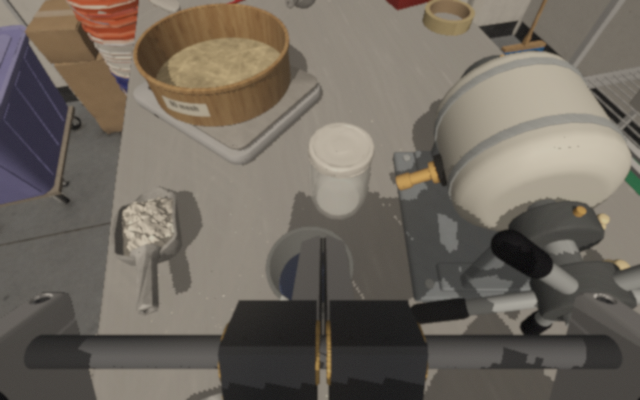

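The wrist view shows the fingers out left of the wheel and well above the cup (at about (300,260)). The crop shows five spoke tips near (242,175), (365,235), (440,410), (355,435) and (255,300). I'll use those tips to check the angle, then insert the fingers and push.

```bash
cat > push.py <<'E'
from h import *
from scipy.optimize import least_squares
im,K=see("scene")
uv=np.array([(242,175),(365,235),(440,410),(355,435),(255,300)])/3+[180,120]
def f(p):
    P=np.array([pt(p[0]+72*k,113,0)+p[1]*X+p[2]*Y for k in range(5)])
    return (cv2.projectPoints(P,im["rvec"],im["tvec"],K,None)[0][:,0]-uv).ravel()
s=least_squares(f,[311,0,0]); print(s.x,np.round(s.fun,1))
if abs(s.x[0]-311)>8: raise SystemExit
def go(phi,R,v=60,g=15):
    hit=r.servo_line(tcp(phi,R),speed=v,guard=g)
    if hit: print("guard",phi,r.get_ft_force(),r.get_eef_pos()); raise SystemExit
go(285,92,100)
for ph in range(290,391,10):
    go(ph,92); print(ph,np.round(r.get_ft_force(),1))
print(r.get_clock()); angle()
im,_=see("scene"); cv2.imwrite("pics/s2.png",cv2.resize(im["color"][120:320,180:440],None,fx=3,fy=3))
E
python3 push.py
```

```text
[ 3.11136591e+02  9.66987865e-01 -2.64467662e-01] [-1.7 -2.3  0.5 -2.   2.2  2.4  1.5  1.  -2.9 -0.2]
290 [-0.7  0.6 -0. ]
300 [-3.4 -0.7 -1.8]
310 [-2.8 -0.  -2.2]
320 [-1.5  0.5 -1.6]
330 [-1.8  0.2 -0.5]
340 [-0.8  0.7 -0.4]
350 [-1.   0.9 -0.9]
360 [ 0.9  2.4 -0.7]
370 [ 0.6  2.2 -0.8]
380 [0.7 2.4 0.6]
390 [1.4 2.1 0.3]
10.275
[('scene', 0.61, np.float64(333.9), 109, -1), ('top', 0.69, np.float64(337.4), 108, -1)]
```

View pics/s2.png

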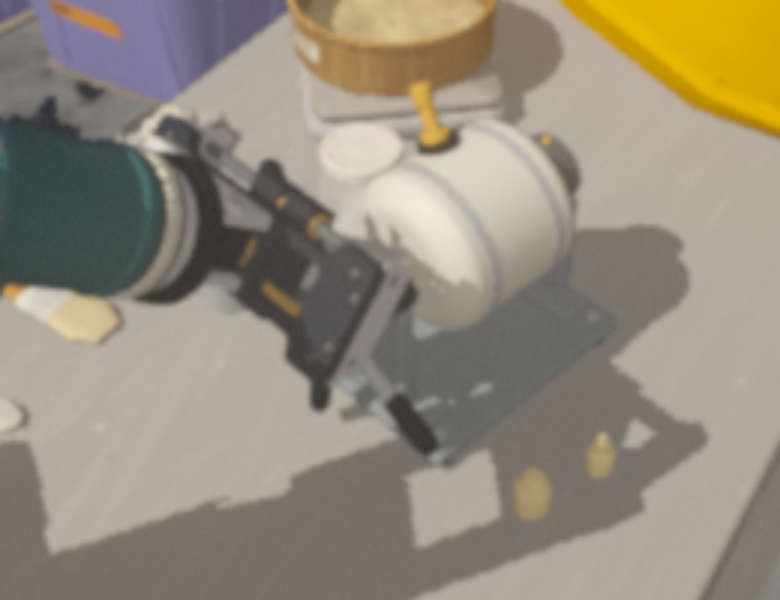

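The stem at (421,90) now leans slightly left, and nothing else has moved. I'll keep pushing, more slowly.

```bash
cat > push2.py <<'E'
from h import *
import sys
def go(phi,R,v=30,g=15):
    if r.servo_line(tcp(phi,R),speed=v,guard=g): print("guard",phi,r.get_ft_force()); raise SystemExit
for ph in map(float,sys.argv[1:]): go(ph,92)
print(r.get_clock(),np.round(r.get_ft_force(),1)); 
for i in range(3): angle()
im,_=see("scene"); cv2.imwrite(f"pics/s_{sys.argv[-1]}.png",cv2.resize(im["color"][120:220,280:400],None,fx=5,fy=5))
E
python3 push2.py 36 42 48
```

```text
11.95 [1.1 1.2 1.2]
[('scene', 0.92, np.float64(351.1), 106, -2), ('top', 0.7, np.float64(353.3), 109, -2)]
[('scene', 0.79, np.float64(351.6), 110, -1), ('top', 0.86, np.float64(353.1), 108, 2)]
[('scene', 0.76, np.float64(350.6), 107, 0), ('top', 0.93, np.float64(353.3), 107, 1)]
```

```bash
python3 push2.py 51 53.5; python3 - <<'E'
from h import *
r.servo_line(tcp(50,92),speed=40); r.servo_line(tcp(50,190),speed=120); r.pause(.3)
print(r.get_clock())
for i in range(3): angle()
for c,b in (("scene",(120,320,180,440)),("top",(120,280,250,420))):
    im,_=see(c); cv2.imwrite(f"pics/{c}3.png",cv2.resize(im["color"][b[0]:b[1],b[2]:b[3]],None,fx=3,fy=3,interpolation=cv2.INTER_CUBIC))
    for t in ["mill","hub","jar","cup","weight_big","weight_small","drum"]:
        print(c,t,[np.round(d["point"],0).tolist() for d in spotter.tip_of(t,c)[:1]])
E
```

```text
13.1917 [3.6 2.5 2.1]
[('scene', 0.77, np.float64(357.0), 107, -1), ('top', 0.82, np.float64(357.8), 106, -1)]
[('scene', 0.59, np.float64(356.9), 108, 0), ('top', 0.81, np.float64(357.0), 108, 1)]
[('scene', 0.57, np.float64(354.9), 110, -2), ('top', 0.79, np.float64(356.9), 108, 2)]
15.4
[('scene', 0.85, np.float64(355.6), 106, -2), ('top', 0.86, np.float64(356.9), 109, 1)]
[('scene', 0.59, np.float64(355.3), 107, -2), ('top', 0.74, np.float64(358.6), 110, 1)]
[('scene', 0.9, np.float64(354.9), 108, -1), ('top', 0.71, np.float64(358.7), 109, 2)]
scene mill [[603.0, 181.0, 2.0]]
scene hub [[477.0, 148.0, 138.0]]
scene jar [[479.0, 145.0, 133.0]]
scene cup []
scene weight_big [[571.0, 29.0, 0.0]]
scene weight_small []
scene drum [[598.0, 187.0, 135.0]]
top mill [[597.0, 181.0, 1.0]]
top hub [[474.0, 142.0, 138.0]]
top jar []
top cup [[466.0, 331.0, -0.0]]
top weight_big [[571.0, 34.0, 2.0]]
top weight_small [[633.0, 36.0, -0.0]]
top drum [[603.0, 180.0, 139.0]]
```

View pics/scene3.png

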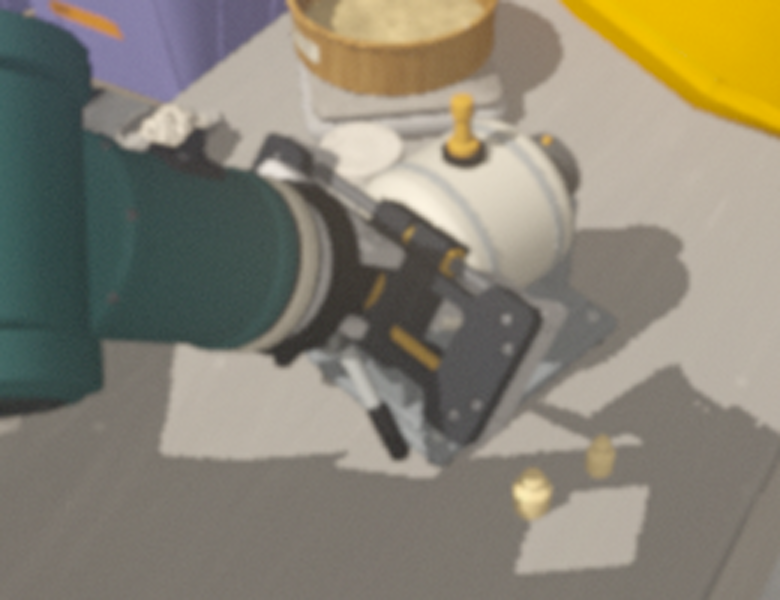

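View pics/top3.png

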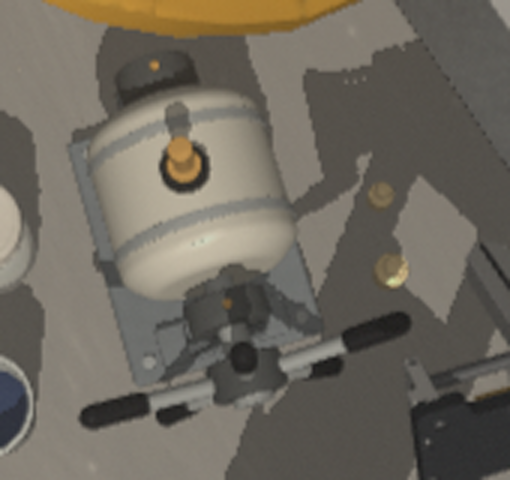

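The stem is now close to upright: its cap is at (461,98) in the scene crop and (181,148) in the top crop, over the boss at (185,165). I'll work out the remaining angle from the spoke tips and the stem.

```bash
cat > fit.py <<'E'
from h import *
from scipy.optimize import least_squares
def fit(T,S,ot=(250,120),os=(180,120)):
    # T/S: lists of (crop px, (local spoke angle or 'stem', radius, d))
    cams=[(see("top"),T,ot),(see("scene"),S,os)]
    def f(p,which):
        out=[]
        for i in which:
            (im,K),L,o=cams[i]
            P=np.array([ (lambda v: HUB+ v)( (pt(p[0]+a,R,0)-HUB) + d*X) for _,(a,R,d) in L])
            M=Ro.from_euler('z',p[1],degrees=True).as_matrix(); P=HUB+(P-HUB)@M.T
            uv=cv2.projectPoints(P,im["rvec"],im["tvec"],K,None)[0][:,0]+p[2+2*i:4+2*i]
            out.append((uv-(np.array([c for c,_ in L],float)/3+o)).ravel())
        return np.concatenate(out+[np.array(p[1:])*[.3,.3,.3,.3,.3]])
    for w in ([0],[1],[0,1]):
        s=least_squares(f,[0]*6,args=(w,)); print(w,np.round(s.x,2),np.round(s.fun,1))
E
python3 - <<'E'
from fit import *
T=[((243,354),(0,115,0)),((404,324),(72,111,0)),((88,415),(-72,111,0)),((181,147),(0,108,130)),((186,167),(0,66,130))]
S=[((461,98),(0,108,130)),((463,153),(0,66,130)),((400,452),(144,111,0))]
fit(T,S)
E
```

```text
[0] [-3.14 -0.88  0.41  1.31  0.    0.  ] [-0.3 -0.5  0.5 -0.4 -0.7  0.6  0.2  0.1  0.2 -0.1 -0.3  0.1  0.4  0.
  0. ]
[1] [-1.68  0.47 -0.   -0.    0.11  0.49] [ 0.3  0.3 -0.2 -1.2 -0.2  0.9  0.1 -0.  -0.   0.   0.1]
[0, 1] [-3.09 -0.83  0.4   1.31 -0.13  0.2 ] [-0.2 -0.5  0.5 -0.4 -0.7  0.7  0.2  0.1  0.2 -0.1  0.2  0.   0.  -1.2
 -0.3  1.1 -0.2  0.1  0.4 -0.   0.1]
```

```bash
python3 - <<'E'
from h import *
r.servo_line(tcp(49,92),speed=100,guard=15)
print(r.servo_line(tcp(53,92),speed=20,guard=15), r.servo_line(tcp(56.4,92),speed=12,guard=15)); r.pause(.3)
r.servo_line(tcp(52,92),speed=30); r.servo_line(tcp(52,190),speed=120); 
r.servo_line(r.get_eef_pos()+np.array([-60,-60,60.]),speed=150); r.pause(.3)
print(r.get_clock())
for i in range(3): angle()
for c,b in (("scene",(120,320,180,440)),("top",(120,280,250,420))):
    im,_=see(c); cv2.imwrite(f"pics/{c}4.png",cv2.resize(im["color"][b[0]:b[1],b[2]:b[3]],None,fx=3,fy=3,interpolation=cv2.INTER_CUBIC))
a,b=[cv2.imread(f"pics/{c}4.png") for c in ("scene","top")]
E
```

```text
False False
21.9083
[('scene', 0.55, np.float64(357.8), 106, -2), ('top', 0.57, np.float64(0.7), 109, -1)]
[('scene', 0.97, np.float64(358.8), 107, -1), ('top', 0.73, np.float64(359.1), 111, -1)]
[('scene', 0.96, np.float64(359.7), 110, -3), ('top', 0.61, np.float64(0.8), 110, 3)]
```

View pics/top4.png

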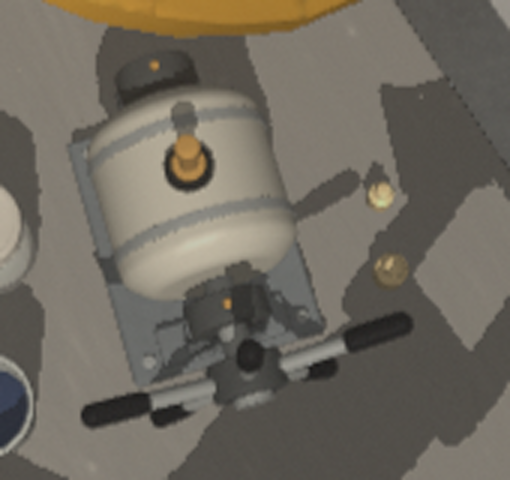

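View pics/scene4.png

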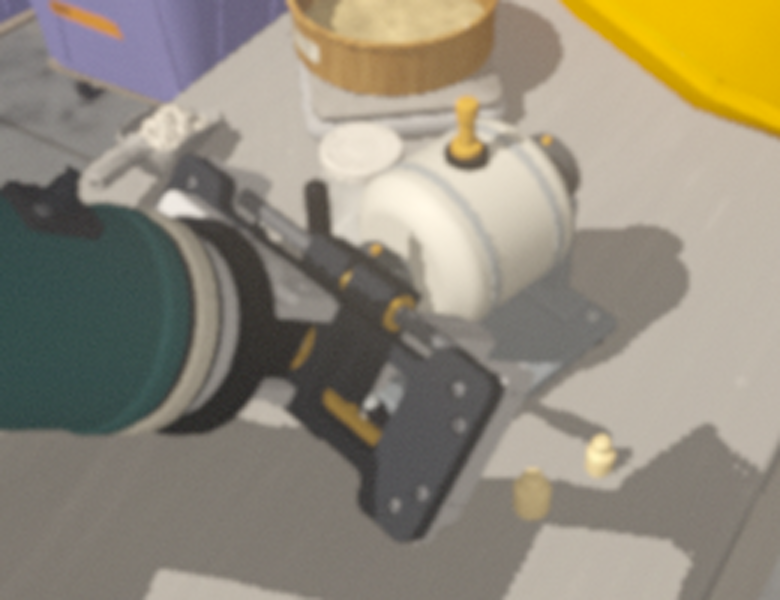

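```bash
python3 - <<'E'
from fit import *
T=[((250,353),(0,115,0)),((406,324),(72,111,0)),((88,414),(-72,111,0)),((187,147),(0,108,130)),((190,167),(0,66,130))]
S=[((467,101),(0,108,130)),((468,156),(0,66,130)),((317,187),(0,112,0))]
fit(T,S)
E
```

```text
[0] [-1.17 -0.88  0.46  1.52  0.    0.  ] [-0.4 -0.6  0.3 -0.  -0.3  0.8  0.2 -0.2  0.1 -0.2 -0.3  0.1  0.5  0.
  0. ]
[1] [-1.4   0.01  0.    0.    1.38  1.59] [ 0.2  0.7 -0.1 -0.8 -0.2 -0.   0.   0.   0.   0.4  0.5]
[0, 1] [-1.04 -0.74  0.45  1.53  0.78  1.23] [-0.2 -0.6  0.3 -0.1 -0.3  0.9  0.2 -0.2  0.  -0.2  0.5  0.8  0.  -0.7
 -0.5 -0.2 -0.2  0.1  0.5  0.2  0.4]
```

```bash
python3 -c "
from rig import r
print(r.get_ft_force(),r.sign_off(),r.get_clock())"
```

```text
the job is handed in; nothing more can be done
the job is handed in; nothing more can be done
```

The vent stem now points straight up to within about 1°, by my camera measurements. The wheel was pushed by one spoke only, the hand is clear, and in the last pictures the mill and the things around it stood where they were. The job was handed in at about 22 s.

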